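# Unlock and draw out the griddle's drip tray

### The arm

A 6-joint arm with a two-finger parallel gripper is mounted at the origin on the work surface. World frame = base frame: x ahead of the robot, y to its left, z up, the work surface at z = 0. Lengths are in mm, angles in rad, forces in N, time in s.
With the tool pointing down it reaches from about 300 to 875 mm from the base axis. Payload 4.2 kg.
Tool frame: the origin (TCP) lies midway between the tips of the shut fingers; the grasp point (between the pads) lies behind it (manip.grip_depth is the z of the grasp point in the tool frame, in mm); z points along the fingers, x is the direction in which the jaws open and shut, and the axes are right-handed (so a half turn about z gives the same grasp; the last joint's range is limited). The gripper opens to 85 mm and grips with 20 to 120 N. Pads are 22 mm wide; open, the fingers measure 114 mm over their backs; the gripper's body (76 mm by 85 mm) begins 54 mm behind the grasp point. The pads swing forward as they close: fully open they stand 13 mm farther back than shut.
Start: joints at [-1.141, 0.32, 1.565, -0, 1.257, -0.02], TCP at [250.006, -517.821, 231.338] pointing down, gripper open.
Joint ranges: [-3.11, 3.11], [-0.84, 2.01], [0.21, 2.61], [-1.34, 4.49], [0.05, 2.63], [-2.56, 2.56]. Speed limits (rad/s): [2.57, 2.57, 3.14, 3.14, 3.14, 3.14].

### API

Orientations are given as a unit quaternion [w, x, y, z].
In Python, from station import manip gives the robot as it stands.
- The arm moves only by the tool carry_out, never from a script. Its argument "series" is a list of rows, each an object with "translation": the shift along the tool's x, y, z in m, a list of three; "turn": the turn, a rotation vector about the tool's x, y, z in degrees, a list of three; "claw": the opening in per cent of the stroke, from 0 (shut) to 100 (fully open). A call has 1 to 5 rows; each row is the pose to reach, as a shift and turn from the pose commanded when the call began, along the tool's axes at that moment; what a row does not reach only later rows make up. A row lasts 1/8 s, in which the tool goes at most 62.5 mm and 10.7 degrees, less where a joint would pass 70% of its speed; a pose out of reach is approached as far as the arm can. A call with a gripper value outside its range is refused whole. The fingers move at their own pace and stop on an object; "force" is the grip in N (left out, the last holds). Time passes only in rows, so rows that repeat a pose let the fingers close. It gives the time, the measured TCP pose, the force and the opening at its end, in the units of the state.
- manip.sense(): the state, without advancing time (a new reading comes with each control period).
- manip.capture(name): name is "scene" or "side" or "wrist"; returns a dict with "img" (420x560x3 uint8, red, green, blue), "z_map" (420x560 float32, mm along the optical axis (not along the pixel's ray), 0 where there is no reading), "K" (3x3 intrinsics, pixels), "pose" (4x4, takes a point from camera to world coordinates). Camera axes: x right, y up, looking along -z (the intrinsics and any distortion apply to the point x, -y, -z); pixel columns grow to the right and rows downward; lengths in mm; the calibration is good to about 2 mm. A picture is of the moment at which its call begins.
- manip.close_job(): hands the job in, once; it reports no verdict.
The state is a dict: "t": time; "joint_positions": joint angles; "qd": joint speeds; "joint_torque": joint torques, N m; "position": TCP position; "orientation": TCP orientation; "contact_force": force on the tool from outside, world axes, zero at the start; "ft_torque": the same for the moment, N m; "grip_width": opening from 0.0 (shut) to 1.0 (fully open).
Only numpy, scipy, OpenCV 4.12 (cv2) and the standard library are available. Lean on these libraries where they do the work, as an engineer would, in place of code of your own. Each camera call takes 0.05 s, during which the arm holds its last target.

### The job

Draw out the griddle's drip tray so that it can be wiped: with a fingertip in the finger hole of the tray's pull, press the red spring button right down and hold it down while you pull the tray out past it, towards the front of the griddle, then keep pulling until the tray is out to its stop. Then take the hand away. Leave the yellow bowl, tongs, spatula and turntable where they are.

Things in the scene. Friction and masses are not known exactly. Their poses are not given: they have to be found in the camera images.
- griddle: Electric griddle, fixed: dark housing 270 mm deep (x), 440 mm wide (y), cream ceramic-coated plate, rim 80 mm above the counter. Origin: centre of its footprint, on the counter. -x is its front: the housing's front face is at x = -135 mm; from its middle the drip tray's pull stands out to x = -221 mm.
- tray (a joint): How far the drip tray (aluminium, 160 mm wide) is drawn out along the griddle's -x axis, m: 0 fully in, 0.115 at its outer stop. After 3 mm of play the red button blocks it unless held down. Once past, it slides with 2 to 5 N and stays where it is left. It runs in a channel and cannot be lifted.
- finger_hole (a point): Centre of the finger hole in the tray's flat pull, on the pull's top face; moves with the tray. Hole 38 mm along griddle x, 48 mm along y, at griddle x = -192 mm, y = 0 when in. Plate top 24 mm, underside 20 mm above the counter. The hole's front side is the tray's rolled front edge, 10 mm thick, 35 mm high: pull against it. A tray face 46 mm high stands 33 mm behind the hole.
- button_top (a point): Centre of the top of the red spring button, 32 x 32 mm, carried by the griddle, not the tray. It stands up in the middle of the finger hole while the tray is in, its top 30 mm above the counter (6 mm above the pull's plate), and goes straight down.
- button (a joint): How far the button is pressed down, m: 0 up, 0.013 at the bottom; about 2 N to start, 5 N at the bottom. Beyond 0.010 the tray can slide over it (press to 0.012). Hold it until the tray has moved more than 5 mm (the finger may slide along its top); the plate behind the hole then keeps it down.
- bowl: Yellow plastic bowl on the turntable, 160 mm across, 70 mm high; origin at the centre of its underside. Leave alone.
- tongs: Steel tongs lying flat, 250 mm long (own x), about 65 mm wide, 16 mm high; origin near the middle, on the counter. Leave alone.
- spatula: Green silicone spatula lying on the griddle's plate, 285 mm long (own x), 62 mm wide, 14 mm high; origin near the middle, on its underside. Leave alone.
- turntable: Bamboo lazy Susan carrying the bowl, 240 mm across, 27 mm high; origin at the centre of its underside. Leave alone.

How it is judged:
By the outcome, as a careful person would: the job done as asked, in the order asked, and still so for the second after the job is handed in, with the robot touching nothing.
It also fails if it takes over 40 s, if anything falls off the work surface, if the arm or the gripper's body presses on something with over 40 N, if the wrist force passes 120 N, or if a joint passes its speed limit or range.

## Working session

There is one attempt and no reset: what is moved stays moved. The work goes in short steps, Python scripts to look and compute and a tool call to move; the robot and the scene stay as the last step left them, time stands still between calls to the robot, and variables do not carry over. Pictures are saved under pics/ and viewed, and the job is handed in when it is done.

Besides the shell and the picture viewer there is one more tool, called after ">>>" as a command line: name --argument value ..., lists and objects as JSON in quotes. carry_out: Moves the arm, as the interface text tells. Its arguments: {"type":"object","properties":{"series":{"type":"array"},"force":{"type":"number"}},"required":["series"]}

```bash
mkdir -p pics; ls; cat > h.py <<'E'
from station import manip
import numpy as np, cv2
def cap(n,f):
    c=manip.capture(n); cv2.imwrite('pics/'+f+'.png',c['img'][:,:,::-1]); np.savez('/tmp/'+f+'.npz',**{k:c[k] for k in('img','z_map','K','pose')}); return c
def p3(c,u,v,z=None):
    K=c['K']; d=c['z_map'][v,u] if z is None else None
    r=np.array([(u-K[0,2])/K[0,0],-(v-K[1,2])/K[1,1],-1])
    P=c['pose']
    if z is None: return (P[:3,:3]@(r*d)+P[:3,3])
    w=P[:3,:3]@r; return P[:3,3]+w*(z-P[2,3])/w[2]
E
python3 - <<'E'
from h import *
for n in('scene','side','wrist'):
    c=cap(n,n+'0'); print(n,c['K'].round(1).tolist(),c['pose'].round(2).tolist(),[k for k in c])
print(manip.sense(),manip.grip_depth)
E
```

```text
pics
scene [[499.2, 0.0, 275.6], [0.0, 499.2, 208.4], [0.0, 0.0, 1.0]] [[-0.25, -0.53, 0.81, 1695.65], [0.97, -0.12, 0.21, 271.28], [-0.01, 0.84, 0.55, 829.73], [0.0, 0.0, 0.0, 1.0]] ['img', 'z_map', 'K', 'pose']
side [[527.1, 0.0, 270.1], [0.0, 527.1, 207.9], [0.0, 0.0, 1.0]] [[-0.96, 0.15, -0.21, 329.32], [-0.26, -0.56, 0.79, 964.34], [0.0, 0.82, 0.58, 785.6], [0.0, 0.0, 0.0, 1.0]] ['img', 'z_map', 'K', 'pose']
wrist [[324.5, 0.0, 282.7], [0.0, 324.5, 202.9], [0.0, 0.0, 1.0]] [[0.43, 0.85, 0.29, 325.37], [-0.9, 0.41, 0.14, -482.07], [-0.0, -0.32, 0.95, 372.04], [0.0, 0.0, 0.0, 1.0]] ['img', 'z_map', 'K', 'pose']
{'t': 0.15, 'joint_positions': array([-1.14098945e+00,  3.20140673e-01,  1.56537081e+00, -1.85557857e-06,
        1.25741808e+00, -2.00060785e-02]), 'qd': array([-0.00049628, -0.00180752, -0.00248213, -0.00039182,  0.0003028 ,
        0.00139812]), 'joint_torque': array([ 1.15979142e-04, -4.15841925e+01, -2.34345907e+01, -4.48682840e-05,
        6.01243388e-03,  3.33359878e-05]), 'position': array([ 249.85840308, -517.48466703,  230.68879373]), 'orientation': array([-3.65868183e-04,  8.46993795e-01, -5.31602356e-01, -5.59436787e-04]), 'contact_force': array([ 0.53154526, -0.74825041,  0.38991434]), 'ft_torque': array([-0.02963499,  0.03229551,  0.03251109]), 'grip_width': 0.996691750622016} -18.700000000000003
```

View pics/scene0.png

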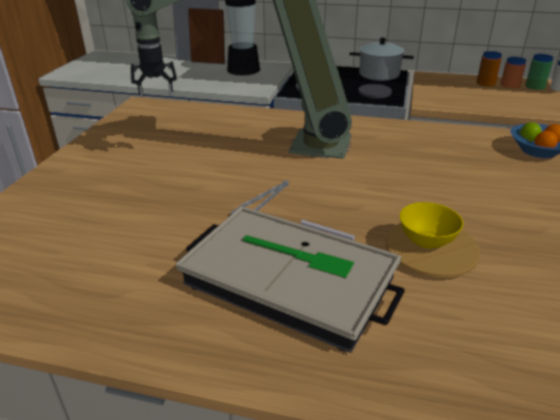

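View pics/side0.png

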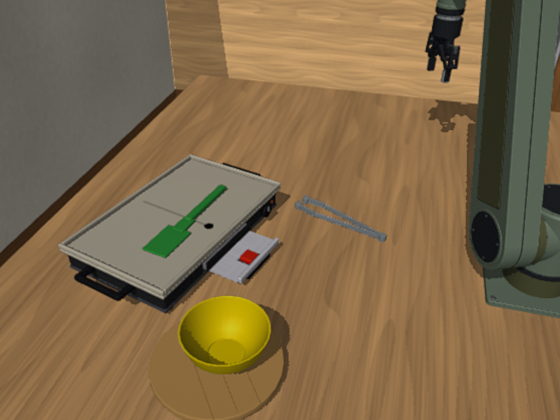

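View pics/wrist0.png

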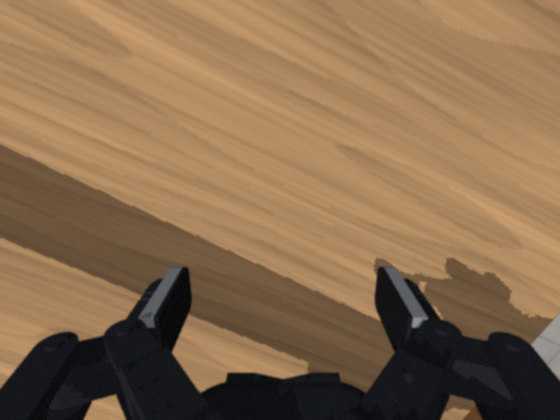

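```bash
python3 - <<'E'
from h import *
c=np.load('/tmp/side0.npz'); 
cv2.imwrite('pics/side0c.png',cv2.resize(c['img'][210:300,180:300,::-1],None,fx=6,fy=6,interpolation=cv2.INTER_CUBIC))
for u,v in[(248,257),(250,256)]: print(p3(c,u,v),p3(c,u,v,30))
im=c['img'].astype(int); m=(im[:,:,0]>130)&(im[:,:,1]<60)&(im[:,:,2]<60); v,u=np.nonzero(m); print(len(u),u.mean(),v.mean(),u.min(),u.max(),v.min(),v.max())
K=c['K']
# griddle rim points, z 70-84
vv,uu=np.mgrid[0:420,0:560]; d=c['z_map']; r=np.stack([(uu-K[0,2])/K[0,0],-(vv-K[1,2])/K[1,1],-np.ones_like(d)],-1)*d[...,None]
W=r@c['pose'][:3,:3].T+c['pose'][:3,3]
g=(W[...,2]>60)&(W[...,2]<90)&(uu<285)&(vv<310)&(vv>150)&~((im[:,:,0]>150)&(im[:,:,2]<60))
pts=W[g][:,:2]; print(len(pts)); 
n,l,s,ce=cv2.connectedComponentsWithStats(g.astype(np.uint8)); k=1+np.argmax(s[1:,4]); P=W[l==k]
rc=cv2.minAreaRect(P[:,:2].astype(np.float32)); print(rc,cv2.boxPoints(rc),np.percentile(P[:,2],[5,50,95]))
print('button pts',np.median(W[m],0))
E
```

```text
[607.65288168 121.39132866  28.59149185] [607.13501033 122.95973349  30.        ]
[604.33645374 117.17693223  28.7616475 ] [603.88646814 118.56307064  30.        ]
143 248.07692307692307 256.2867132867133 240 257 250 263
15995
((789.4002685546875, 47.0855712890625), (489.94183349609375, 291.4544982910156), 74.52742767333984) [[ 583.6018  -150.13051]
 [ 864.4935  -227.88387]
 [ 995.1987   244.30165]
 [ 714.307    322.055  ]] [64.88741151 67.88320977 79.11362295]
button pts [608.46329605 119.86592427  28.55219956]
```

View pics/side0c.png

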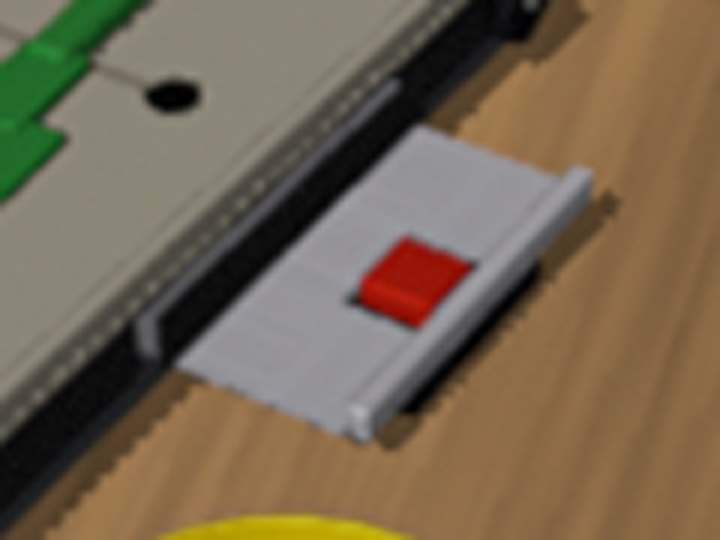

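```bash
python3 - <<'E'
from h import *
c=np.load('/tmp/side0.npz')
f=lambda x,y,z:p3(c,180+(x+.5)/6-.5,210+(y+.5)/6-.5,z)
for z,L in((30,[(408,237),(472,265),(424,303),(362,285),(417,271)]),(35,[(578,168),(357,406)]),(24,[(420,126),(182,366)])):
    P=[f(*q,z) for q in L]; print(z,np.round(P,1).tolist())
    if len(L)==2: d=P[1]-P[0]; print(np.linalg.norm(d),np.degrees(np.arctan2(-d[0],d[1])))
# rim from both cams
for n in('side0','scene0'):
    c=np.load(f'/tmp/{n}.npz');K=c['K'];d=c['z_map'];vv,uu=np.mgrid[0:420,0:560]
    r=np.stack([(uu-K[0,2])/K[0,0],-(vv-K[1,2])/K[1,1],-np.ones_like(d)],-1)*d[...,None]
    W=r@c['pose'][:3,:3].T+c['pose'][:3,3]
    m=(W[...,2]>74)&(W[...,2]<84)&(W[...,0]>560)&(W[...,0]<1020)&(abs(W[...,1])<330)
    im=c['img'].astype(int); m&=(abs(im[...,0]-im[...,1])<40)&(im.sum(2)>200)
    rc=cv2.minAreaRect(W[m][:,:2].astype(np.float32)); print(n,m.sum(),rc,cv2.boxPoints(rc).tolist())
E
```

```text
30 [[616.1, 97.2, 30.0], [588.5, 106.4, 30.0], [599.4, 131.5, 30.0], [624.2, 127.9, 30.0], [607.1, 115.0, 30.0]]
35 [[563.8, 46.4, 35.0], [604.1, 195.3, 35.0]]
154.16301974180726 -15.125667951975055
24 [[634.1, 23.8, 24.0], [674.9, 180.6, 24.0]]
162.09855908181848 -14.591870642368333
side0 2054 ((724.5496215820312, 79.66189575195312), (461.9358215332031, 437.44732666015625), 75.3035888671875) [[454.3858642578125, -88.25996398925781], [877.521484375, -199.23919677734375], [994.71337890625, 247.58375549316406], [571.5777587890625, 358.56298828125]]
scene0 2049 ((723.6439208984375, 80.55863952636719), (457.3306884765625, 437.1412048339844), 74.57764434814453) [[452.1341552734375, -81.74787902832031], [873.53466796875, -197.99781799316406], [995.1536865234375, 242.8651580810547], [573.753173828125, 359.1151123046875]]
```

```bash
cat >> h.py <<'E'
from scipy.spatial.transform import Rotation as R
def tgt(x,y,z,yaw=75.0):
    s=manip.sense(); q=s['orientation']; R0=R.from_quat([*q[1:],q[0]])
    a=np.radians(yaw); X=[np.cos(a),np.sin(a),0]; Z=[0,0,-1]; Y=np.cross(Z,X)
    R1=R.from_matrix(np.array([X,Y,Z]).T)
    print('pos',s['position'].round(1),'F',s['contact_force'].round(1),'t',round(s['t'],2))
    print('trans m',(R0.inv().apply(np.array([x,y,z])-s['position'])/1000).round(4),'turn',np.degrees((R0.inv()*R1).as_rotvec()).round(2))
E
python3 - <<'E'
from h import *
tgt(604,116,130)
c=np.load('/tmp/side0.npz')
for u,v in((180,335),(270,330),(225,300)): print(p3(c,u,v,97).round(0))
E
```

```text
pos [ 249.9 -517.5  230.7] F [ 0.5 -0.7  0.4] t 0.15
trans m [-0.4164 -0.5943  0.1013] turn [-9.0000e-02  3.0000e-02 -1.3923e+02]
[633. 421.  97.]
[490. 370.  97.]
[587. 323.  97.]
```

>>> carry_out --series '[{"translation":[-0.035,-0.05,0.0],"turn":[0,0,-10],"claw":0},{"translation":[-0.07,-0.1,0.0],"turn":[0,0,-20],"claw":0},{"translation":[-0.105,-0.15,0.0],"turn":[0,0,-30],"claw":0},{"translation":[-0.14,-0.2,0.0],"turn":[0,0,-40],"claw":0},{"translation":[-0.175,-0.25,0.0],"turn":[0,0,-50],"claw":0}]'

```text
t: 0.78
position: [399.6, -249.7, 231.3]
orientation: [0.0, 0.993, -0.121, 0.0]
contact_force: [1.2, -1.2, -0.7]
grip_width: 0.001
```

```bash
python3 -c "
from h import *
tgt(604,116,130)"
```

```text
pos [ 399.6 -249.7  231.3] F [ 1.2 -1.2 -0.7] t 0.78
trans m [ 0.1103 -0.4041  0.1013] turn [ 1.000e-02 -1.000e-02 -8.892e+01]
```

>>> carry_out --series '[{"translation":[0.014,-0.05,0.0],"turn":[0,0,-10],"claw":0},{"translation":[0.027,-0.1,0.0],"turn":[0,0,-20],"claw":0},{"translation":[0.041,-0.15,0.0],"turn":[0,0,-30],"claw":0},{"translation":[0.055,-0.2,0.0],"turn":[0,0,-40],"claw":0},{"translation":[0.068,-0.25,0.0],"turn":[0,0,-50],"claw":0}]'

```text
t: 1.4
position: [527.0, -24.3, 231.1]
orientation: [0.0, 0.951, 0.31, -0.0]
contact_force: [0.8, 0.8, -0.1]
grip_width: 0.0
```

```bash
python3 -c "
from h import *
tgt(604,116,130)"
```

```text
pos [527.  -24.3 231.1] F [ 0.8  0.8 -0.1] t 1.4
trans m [ 0.1449 -0.068   0.1011] turn [ 0.000e+00  2.000e-02 -3.889e+01]
```

>>> carry_out --series '[{"translation":[0.036,-0.017,0.02],"turn":[0,0,-10],"claw":0},{"translation":[0.072,-0.034,0.04],"turn":[0,0,-20],"claw":0},{"translation":[0.109,-0.051,0.07],"turn":[0,0,-30],"claw":0},{"translation":[0.145,-0.068,0.101],"turn":[0,0,-38.9],"claw":0},{"translation":[0.145,-0.068,0.101],"turn":[0,0,-38.9],"claw":0}]'

```text
t: 2.02
position: [603.3, 115.9, 126.9]
orientation: [-0.001, 0.794, 0.608, -0.003]
contact_force: [-1.7, 0.1, 1.3]
grip_width: -0.001
```

```bash
python3 -c "
from h import *
c=cap('wrist','wrist1');cap('side','side1')
im=c['img'].astype(int); m=(im[:,:,0]>100)&(im[:,:,1]<60)&(im[:,:,2]<60); v,u=np.nonzero(m); print(len(u),u.min(),u.max(),v.min(),v.max())
print(manip.sense()['contact_force'])
tgt(604,116,40)"
```

```text
1515 37 300 190 281
[ 0.78862048 -0.4796409   0.1889443 ]
pos [604.  113.9 129.9] F [ 0.8 -0.5  0.2] t 2.12
trans m [ 0.0021 -0.0004  0.0899] turn [-0.06  0.06 -0.35]
```

View pics/wrist1.png

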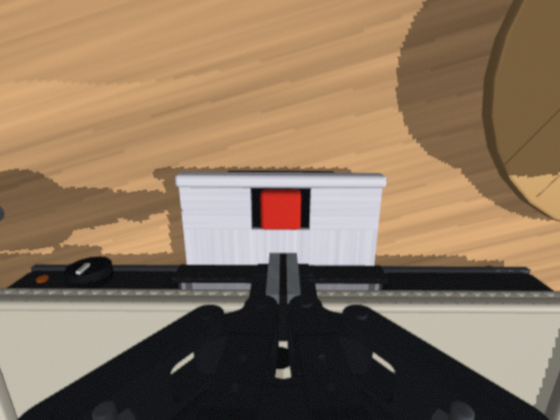

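View pics/side1.png

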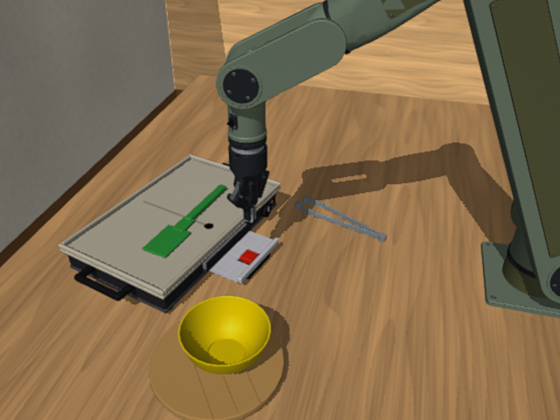

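```bash
python3 -c "
from h import *
c=np.load('/tmp/wrist1.npz')
cv2.imwrite('pics/w1c.png',cv2.resize(c['img'][160:280,220:340,::-1],None,fx=5,fy=5,interpolation=cv2.INTER_CUBIC))
im=c['img'].astype(int); m=(im[:,:,0]>100)&(im[:,:,1]<60)&(im[:,:,2]<60)
m[:,:220]=0; v,u=np.nonzero(m); print(u.min(),u.max(),v.min(),v.max())
print(p3(c,(u.min()+u.max())/2,(v.min()+v.max())/2,30))
a=p3(c,180,176,35);b=p3(c,383,176,35);print(a,b,np.degrees(np.arctan2(*(a-b)[:2])),p3(c,282,186,35),p3(c,282,188,24))
"
```

```text
261 300 190 228
[605.61135147 112.54415129  30.        ]
[559.42803173  48.10369875  35.        ] [598.70323447 193.05060746  35.        ] -164.83902764823281 [586.57701199 118.96056533  35.        ] [591.11225027 117.68182631  24.        ]
```

View pics/w1c.png

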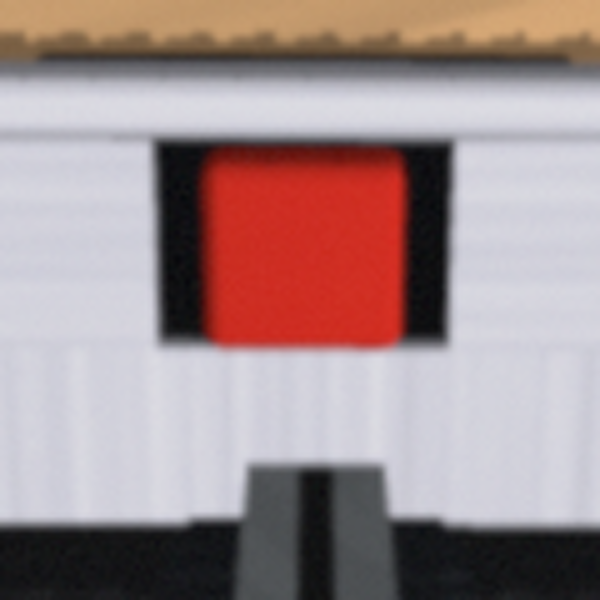

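>>> carry_out --series '[{"translation":[0.0005,-0.001,0.03],"turn":[0,0,0],"claw":0},{"translation":[0.0005,-0.001,0.06],"turn":[0,0,0],"claw":0},{"translation":[0.0005,-0.001,0.085],"turn":[0,0,0],"claw":0},{"translation":[0.0005,-0.001,0.09],"turn":[0,0,0],"claw":0},{"translation":[0.0005,-0.001,0.09],"turn":[0,0,0],"claw":0}]'

```text
t: 2.75
position: [604.0, 114.1, 41.5]
orientation: [0.0, 0.795, 0.606, 0.001]
contact_force: [1.5, -0.4, 0.5]
grip_width: 0.001
```

```bash
python3 -c "
from h import *
c=cap('wrist','wrist2');s=cap('side','side2')
cv2.imwrite('pics/s2c.png',cv2.resize(s['img'][190:300,180:300,::-1],None,fx=5,fy=5,interpolation=cv2.INTER_CUBIC))
cv2.imwrite('pics/w2c.png',cv2.resize(c['img'][130:330,180:380,::-1],None,fx=3,fy=3,interpolation=cv2.INTER_CUBIC))
tgt(603.4,114.6,17.3)"
```

```text
pos [604.5 114.5  42. ] F [-0.1  0.2 -0.1] t 2.85
trans m [-0.0002 -0.0011  0.0247] turn [ 0.16 -0.06 -0.37]
```

View pics/w2c.png

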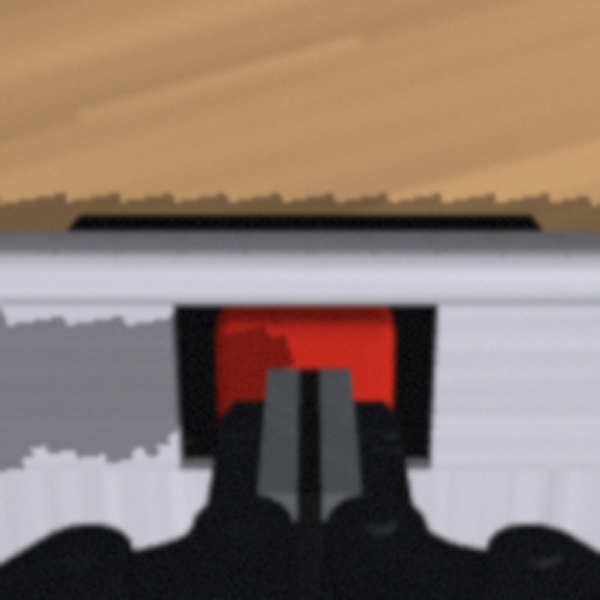

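View pics/s2c.png

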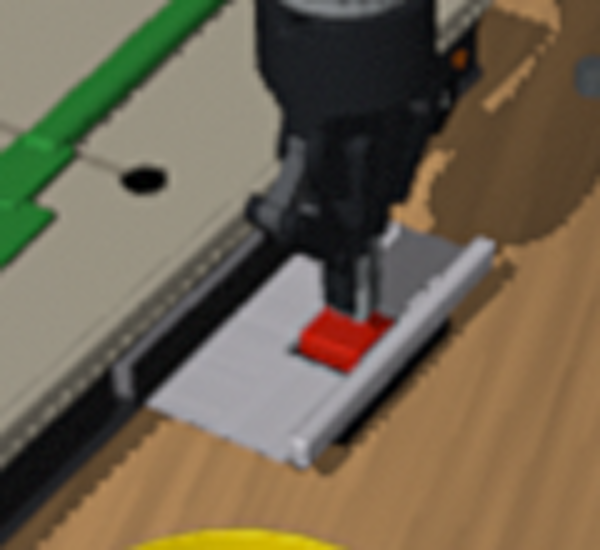

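>>> carry_out --series '[{"translation":[0,-0.001,0.008],"turn":[0,0,0],"claw":0},{"translation":[0,-0.001,0.016],"turn":[0,0,0],"claw":0},{"translation":[0,-0.001,0.022],"turn":[0,0,0],"claw":0},{"translation":[0,-0.001,0.0235],"turn":[0,0,0],"claw":0},{"translation":[0,-0.001,0.0235],"turn":[0,0,0],"claw":0}]'

```text
t: 3.48
position: [603.0, 115.1, 17.2]
orientation: [0.0, 0.795, 0.607, 0.0]
contact_force: [1.6, 1.5, 3.3]
grip_width: -0.005
```

```bash
python3 -c "
from h import *
c=cap('wrist','wrist3');s=cap('side','side3')
cv2.imwrite('pics/s3c.png',cv2.resize(s['img'][190:300,180:300,::-1],None,fx=5,fy=5,interpolation=cv2.INTER_CUBIC))
cv2.imwrite('pics/w3c.png',cv2.resize(c['img'][130:330,180:380,::-1],None,fx=3,fy=3,interpolation=cv2.INTER_CUBIC))
tgt(603.4,114.6,17.3)"
```

```text
pos [603.  115.1  17.2] F [0.4 1.1 3.7] t 3.58
trans m [-0.0004  0.0005 -0.0001] turn [ 0.06 -0.02 -0.33]
```

View pics/w3c.png

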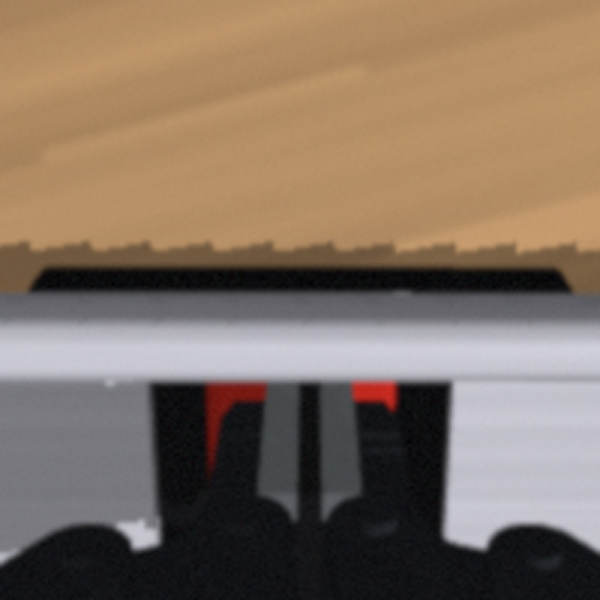

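View pics/s3c.png

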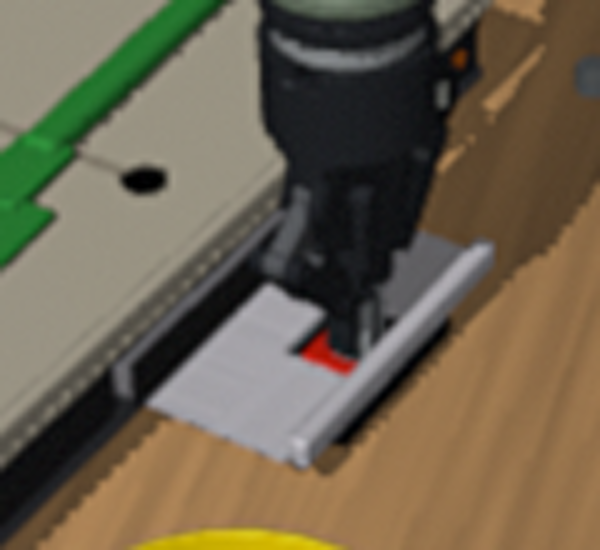

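>>> carry_out --series '[{"translation":[0,0,0.0007],"turn":[0,0,0],"claw":0},{"translation":[0,0,0.001],"turn":[0,0,0],"claw":0},{"translation":[0,0,0.001],"turn":[0,0,0],"claw":0}]'

```text
t: 3.95
position: [603.0, 115.1, 17.0]
orientation: [0.0, 0.795, 0.606, 0.001]
contact_force: [-0.8, -0.1, 9.7]
grip_width: -0.001
```

```bash
python3 -c "
from h import *
tgt(603.4,114.6,17.3)"
```

```text
pos [603.  115.1  17. ] F [-0.8 -0.1  9.7] t 3.95
trans m [-0.0004  0.0005 -0.0003] turn [ 0.08 -0.03 -0.33]
```

>>> carry_out --series '[{"translation":[0,-0.003,0],"turn":[0,0,0],"claw":0},{"translation":[0,-0.006,0],"turn":[0,0,0],"claw":0},{"translation":[0,-0.009,0],"turn":[0,0,0],"claw":0},{"translation":[0,-0.012,0],"turn":[0,0,0],"claw":0},{"translation":[0,-0.014,0],"turn":[0,0,0],"claw":0}]'

```text
t: 4.58
position: [591.8, 118.6, 17.0]
orientation: [0.002, 0.795, 0.607, 0.003]
contact_force: [4.5, -2.0, 5.3]
grip_width: 0.001
```

```bash
python3 -c "
from h import *
c=cap('wrist','wrist4');s=cap('side','side4')
cv2.imwrite('pics/s4c.png',cv2.resize(s['img'][190:300,180:300,::-1],None,fx=5,fy=5,interpolation=cv2.INTER_CUBIC))
tgt(603.4,114.6,17.3)"
```

```text
pos [591.5 118.7  17. ] F [ 3.9 -1.8  6.1] t 4.67
trans m [-0.0008  0.0125 -0.0003] turn [ 0.33 -0.1  -0.31]
```

View pics/s4c.png

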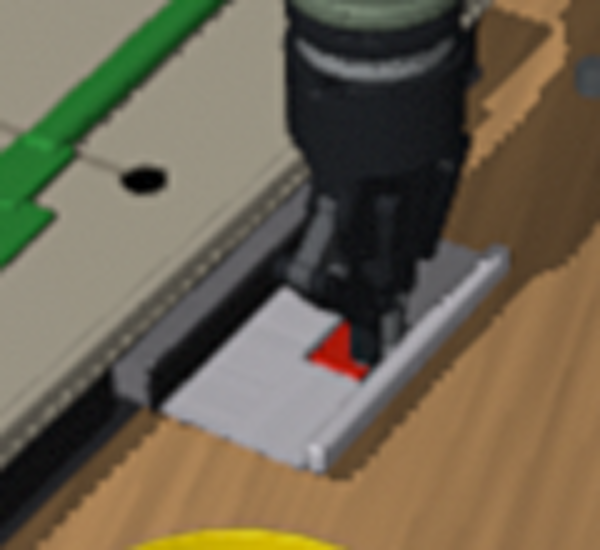

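>>> carry_out --series '[{"translation":[0,-0.004,0],"turn":[0,0,0],"claw":0},{"translation":[0,-0.008,0],"turn":[0,0,0],"claw":0},{"translation":[0,-0.012,0],"turn":[0,0,0],"claw":0},{"translation":[0,-0.016,0],"turn":[0,0,0],"claw":0},{"translation":[0,-0.02,0],"turn":[0,0,0],"claw":0}]'

```text
t: 5.3
position: [569.9, 124.2, 15.8]
orientation: [0.0, 0.795, 0.606, 0.0]
contact_force: [3.5, -0.2, 3.5]
grip_width: 0.002
```

>>> carry_out --series '[{"translation":[0,-0.007,0],"turn":[0,0,0],"claw":0},{"translation":[0,-0.014,0],"turn":[0,0,0],"claw":0},{"translation":[0,-0.021,0],"turn":[0,0,0],"claw":0},{"translation":[0,-0.028,0],"turn":[0,0,0],"claw":0},{"translation":[0,-0.035,0],"turn":[0,0,0],"claw":0}]'

```text
t: 5.92
position: [535.5, 133.5, 15.7]
orientation: [0.0, 0.795, 0.606, 0.0]
contact_force: [4.9, 1.1, 1.1]
grip_width: -0.001
```

```bash
python3 -c "
from h import *
s=cap('side','side5');tgt(490,145,17)"
```

```text
pos [534.1 133.4  15.6] F [2.9 0.7 0.8] t 5.97
trans m [-0.0005 -0.0456 -0.0013] turn [-0.11  0.05 -0.31]
```

View pics/side5.png

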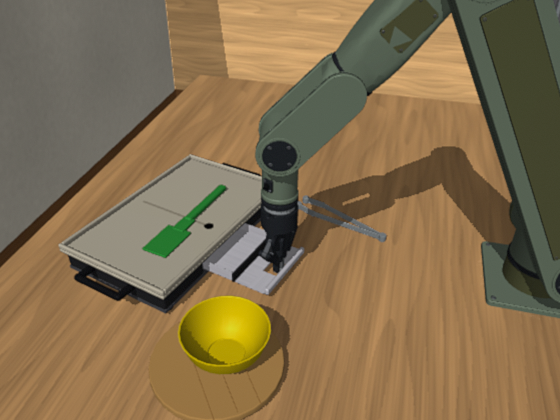

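>>> carry_out --series '[{"translation":[0,-0.008,0],"turn":[0,0,0],"claw":0},{"translation":[0,-0.016,0],"turn":[0,0,0],"claw":0},{"translation":[0,-0.024,0],"turn":[0,0,0],"claw":0},{"translation":[0,-0.032,0],"turn":[0,0,0],"claw":0},{"translation":[0,-0.038,0],"turn":[0,0,0],"claw":0}]'

```text
t: 6.6
position: [498.4, 143.3, 15.6]
orientation: [-0.0, 0.795, 0.607, -0.0]
contact_force: [3.7, -0.4, -1.5]
grip_width: 0.004
```

>>> carry_out --series '[{"translation":[0,-0.002,0],"turn":[0,0,0],"claw":0},{"translation":[0,-0.004,0],"turn":[0,0,0],"claw":0},{"translation":[0,-0.006,0],"turn":[0,0,0],"claw":0},{"translation":[0,-0.008,0],"turn":[0,0,0],"claw":0}]'

```text
t: 7.1
position: [491.4, 145.3, 15.7]
orientation: [0.0, 0.795, 0.606, -0.0]
contact_force: [3.2, -2.9, -2.8]
grip_width: -0.0
```

>>> carry_out --series '[{"translation":[0,-0.0015,0],"turn":[0,0,0],"claw":0},{"translation":[0,-0.003,0],"turn":[0,0,0],"claw":0}]'

```text
t: 7.35
position: [489.9, 145.8, 15.8]
orientation: [0.001, 0.795, 0.607, 0.001]
contact_force: [7.5, -6.0, -6.3]
grip_width: -0.001
```

>>> carry_out --series '[{"translation":[0,-0.001,0],"turn":[0,0,0],"claw":0},{"translation":[0,-0.002,0],"turn":[0,0,0],"claw":0},{"translation":[0,-0.002,0],"turn":[0,0,0],"claw":0}]'

```text
t: 7.72
position: [490.0, 145.9, 16.0]
orientation: [0.002, 0.795, 0.607, 0.002]
contact_force: [10.9, -7.2, -7.7]
grip_width: 0.001
```

```bash
python3 -c "
from h import *
s=cap('side','side6');cap('wrist','wrist6');tgt(490,145,17)
cv2.imwrite('pics/s6c.png',cv2.resize(s['img'][190:320,180:330,::-1],None,fx=4,fy=4,interpolation=cv2.INTER_CUBIC))"
```

```text
pos [490.  145.9  16. ] F [10.1 -8.2 -7.8] t 7.83
trans m [-0.0009  0.0003 -0.001 ] turn [ 0.38 -0.05 -0.24]
```

View pics/s6c.png

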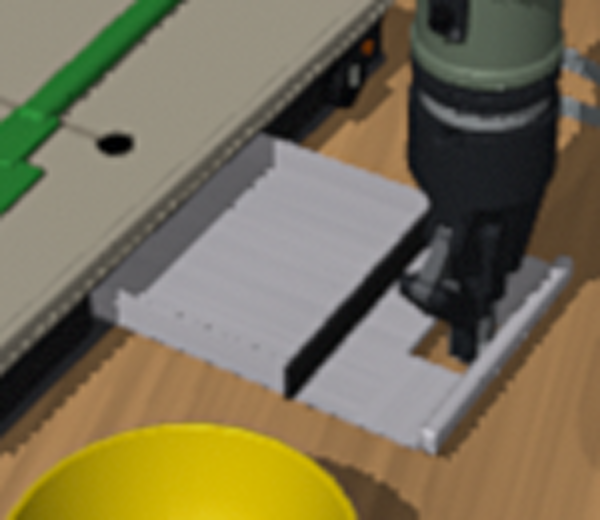

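View pics/wrist6.png

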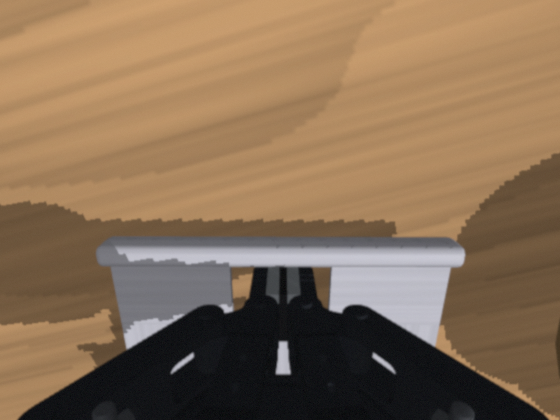

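```bash
python3 -c "
from h import *
c=np.load('/tmp/side6.npz')
f=lambda x,y,z:p3(c,180+(x+.5)/4-.5,190+(y+.5)/4-.5,z)
a=f(568,259,35)-[563.8,46.4,35];b=f(428,434,35)-[604.1,195.3,35];print(a,b,np.linalg.norm(a),np.linalg.norm(b))"
```

```text
[-111.8976724    30.77189027    0.        ] [-109.9803598    32.74791943    0.        ] 116.05170537027193 114.75236716075607
```

>>> carry_out --series '[{"translation":[0,0.005,0],"turn":[0,0,0],"claw":0},{"translation":[0,0.0095,0],"turn":[0,0,0],"claw":0},{"translation":[0,0.0095,0],"turn":[0,0,0],"claw":0}]'

```text
t: 8.2
position: [495.6, 144.3, 15.7]
orientation: [-0.0, 0.795, 0.606, -0.0]
contact_force: [0.1, -0.1, -0.8]
grip_width: -0.003
```

```bash
python3 -c "
from h import *
cap('wrist','wrist7');tgt(490,145,17)"
```

```text
pos [495.4 144.3  15.7] F [ 0.1  0.4 -0.6] t 8.25
trans m [-0.0008 -0.0054 -0.0012] turn [-0.06  0.02 -0.34]
```

View pics/wrist7.png

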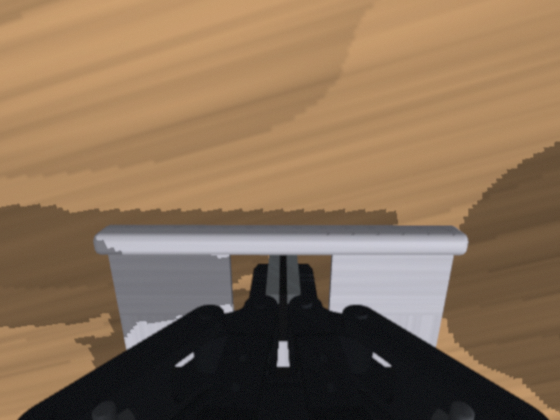

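Force is back to zero and the finger stands clear inside the hole, so I'll lift straight up.

>>> carry_out --series '[{"translation":[0,0,-0.01],"turn":[0,0,0],"claw":0},{"translation":[0,0,-0.035],"turn":[0,0,0],"claw":0},{"translation":[0,0,-0.08],"turn":[0,0,0],"claw":0},{"translation":[0,0,-0.13],"turn":[0,0,0],"claw":0},{"translation":[0,0,-0.18],"turn":[0,0,0],"claw":0}]'

```text
t: 8.88
position: [495.4, 144.3, 198.1]
orientation: [0.0, 0.795, 0.607, 0.0]
contact_force: [0.4, 0.8, 0.5]
grip_width: -0.001
```

>>> carry_out --series '[{"translation":[0,-0.02,-0.01],"turn":[0,0,0],"claw":0},{"translation":[0,-0.04,-0.02],"turn":[0,0,0],"claw":0},{"translation":[0,-0.04,-0.02],"turn":[0,0,0],"claw":0}]'

```text
t: 9.25
position: [455.2, 155.1, 215.6]
orientation: [-0.0, 0.795, 0.607, -0.001]
contact_force: [-0.5, 0.2, -1.0]
grip_width: 0.003
```

```bash
python3 -c "
from h import *
cap('side','side8');cap('scene','scene8');tgt(490,145,17)"
```

```text
pos [456.6 154.8 214.9] F [-0.5  0.  -0.5] t 9.35
trans m [-0.0004  0.0351  0.1979] turn [-0.07  0.06 -0.28]
```

View pics/side8.png

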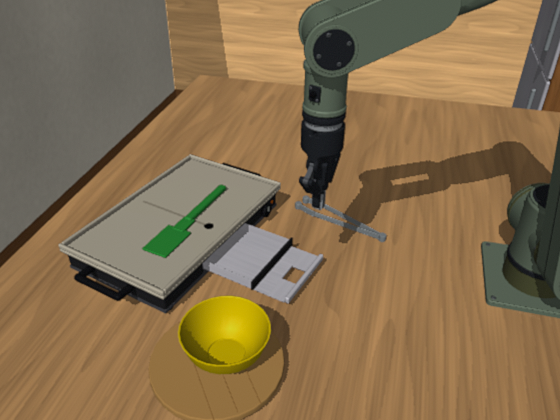

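View pics/scene8.png

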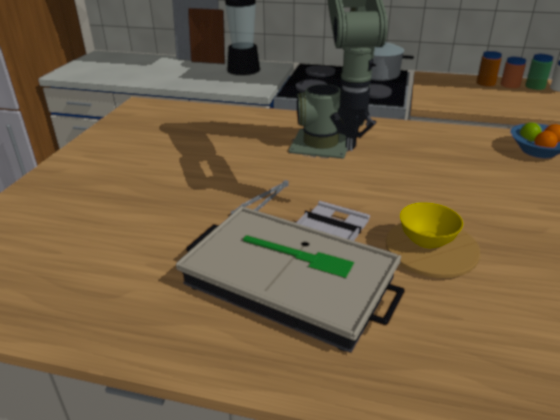

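```bash
python3 -c "
from h import *
manip.close_job()"
```

```text
the job is handed in; nothing more can be done
```

The drip tray is drawn out to its stop, the hand is clear of everything, and the job is handed in at about 9.4 s of the 40 s allowed.

- **Button:** I put the shut fingertips in the finger hole and pressed the red button to the bottom. The tip stood at about 17 mm height and the force rose to 9.7 N.
- **Pull:** I held the button down while pulling the tray past it, and the tray slid with about 4 N.
- **Stop:** I kept pulling until the arm stopped advancing and the force rose to about 15 N. The side camera puts the tray's front edge 115–116 mm out from where it began, against the 115 mm stop.
- **Hand away:** I backed off inside the hole until the force was about zero, then lifted straight up and moved clear.

In the last side and scene pictures the tray is still out, and the bowl, turntable, tongs and spatula look unmoved. I checked those four by eye and did not measure them. At the stop there was also some sideways and downward force, about 8 N each, which vanished once I backed off. No other check failed; the side and wrist cameras put the button about 3 mm apart, so I used the average.

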